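Cover the roll warmer and lift the long roll with the tongs

TASK

Set the steel lid properly on the pan of loaded rolls in the food warmer, lowering it rather than dropping it, so that it sits flat and fully home. Then take the kitchen tongs, close them on the long roll lying on the white board (not the round one) and lift it clear of the board by about a hand's breadth; touch bread only with the tongs, never with the gripper, and do not knock the round roll, the two shakers, the bottle or the sauce cup about. Finish while still holding: the gripper squeezing the tongs, the tongs holding the roll up in the air.

Things in the scene. Friction and masses are not known exactly. Their poses are not given: they have to be found in the camera images.
- pan_mouth (a point): Centre of the mouth of a rectangular steel pan of rolls let into a stainless food warmer; at rim level, 105 mm above the counter. x along the mouth's longer side, z up. Rim 176 (x) x 162 mm (y) outside, clear mouth 160 (x) x 146 mm (y).
- warmer: The countertop food warmer: 260 x 210 mm, 105 mm high, control panel with knob on the side facing the robot, does not move. Origin on the counter straight below pan_mouth, same axes (x points away from the control panel).
- lid_handle (a point): Middle of the bar handle of the pan's loose lid, lying flat and right way up on the counter. The bar is 74 mm long along the lid's x, 14 mm wide in y (gripped across this), 12 mm high, on two end posts; this point is 36 mm above the lid's lowest face and the bar's top 42 mm. With the lid fully home it is 27 mm above the pan's rim, over the centre of the mouth.
- lid: The lid, steel, 0.2 to 0.45 kg; origin at the centre of its lowest face, axes as lid_handle. Plate 176 (x) x 162 mm (y) x 3 mm; under it a plug 148 (x) x 134 mm (y), 9 mm deep, drops into the mouth with 6 mm of play all round. Its long side goes along the mouth's long side, either way round.
- tongs_grip (a point): Where to grip the steel kitchen tongs (300 mm long with ring, 0.16 kg), lying so that they open sideways: midway between the black rubber sleeves on their arms, 105 mm ahead of the hinge, 15 mm above the tongs' underside. x from hinge to jaws, y across the arms, z up. Sleeves 82 mm long, 27 mm high, centred here. Open, they measure about 65 mm over the outsides of the sleeves here.
- tongs_jaws (a point): Midway between the two blades of the tongs, 105 mm further along x than tongs_grip. Blades 30 mm high, from 27 mm behind this point to about 42 mm ahead of it. Gap between them about 87 mm when open, 46 mm when the tongs measure 44 mm over the sleeves at tongs_grip (blades then parallel): 1 mm less over the sleeves is 2 mm less gap.
- tongs: Spring hinge of the tongs; origin on its axis at the underside, axes as tongs_grip; a pull ring reaches 60 mm behind. Both arms turn in equally when the sleeves are squeezed; the spring pushes each out with about 6 N at tongs_grip when open, 11 N when shut, enough to carry the tongs by when squeezed only part way, and opens them when let go.
- tong_left: Arm of the tongs on the +y side, with its sleeve and blade; origin on the hinge.
- tong_right: Arm of the tongs on the -y side, with its sleeve and blade; origin on the hinge.
- roll_center (a point): Centre of the long bread roll, firm, three slashes on top: 84 mm long (x), 46 mm wide (y), 36 mm high, 40 to 80 g, loose on the board; this point is 18 mm above the board. x points roughly away from the robot's base (forward and to the right). Taken by the tongs in line with its length, a blade on each long side.
- roll: The same long roll; origin at the centre of its underside.
- board: White cutting board, 260 x 260 mm and 15 mm thick, fixed on the counter; origin at the centre of its underside, its top 15 mm above the counter. The two rolls lie on it, about 140 mm apart, in either order.
- round_center (a point): A round seeded roll, 74 mm across and 45 mm high, loose on the same board: not the one wanted. This point is on its axis, 22 mm above the board.
- round_roll: The same round roll; origin at the centre of its underside.
- dredger: Bystander: large shaker (aluminium dredger can), 66 mm across, 98 mm high; origin at the centre of its underside.
- squeeze_bottle: Bystander: white squeeze bottle, 58 mm across, 200 mm high; origin at the centre of its underside.
- shaker: Bystander: small shaker (steel, for salt), 46 mm across, 83 mm high, between the lid and the board; origin at the centre of its underside.
- sauce_cup: Bystander: small steel sauce cup, 68 mm across, 36 mm high; origin at the centre of its underside.
Not all that is in view belongs to the job. Leave any red look-alike of the lid alone.

How it is judged:
By the outcome, as a careful person would: the job done as asked, in the order asked, and still so for the second after the job is handed in, while the arm keeps its last pose, push and grip.
It also fails if it takes over 58 s, if anything falls off the work surface, if the arm or the gripper's body presses on something with over 40 N, if the wrist force passes 120 N, or if a joint passes its speed limit or range.

ROBOT

A 7-joint arm with a two-finger parallel gripper is mounted at the origin on the work surface. World frame = base frame: x ahead of the robot, y to its left, z up, the work surface at z = 0. Lengths are in m, angles in rad, forces in N, time in s.
With the tool pointing down it reaches from about 0.4 to 0.75 m from the base axis. Payload 19.5 kg.
Tool frame: the origin (TCP) lies at the very end of the fingers, on their centre line; the grasp point (between the pads) lies 19 mm behind it; z points along the fingers, y is the direction in which the jaws open and shut (so a half turn about z gives the same grasp; the last joint's range is limited). The gripper opens to 85 mm and grips with 20 to 120 N. Pads are 22 mm wide; open, the fingers measure 114 mm over their backs; the gripper's body (76 mm by 85 mm) begins 54 mm behind the grasp point. The pads swing forward as they close: fully open they stand 13 mm farther back than shut.
Start: joints at [1.152, 0.707, -0.028, 1.485, 0.022, 0.951, -0.075], TCP at [0.212, -0.535, 0.231] pointing down, gripper open.
Joint ranges: [-2.71, 2.71], [-0.32, 2.16], [-1.57, 1.52], [0, 2.45], [-1.46, 4.6], [0, 2.02], [-2.83, 2.83]. Speed limits (rad/s): [1.89, 1.89, 2.57, 2.57, 3.01, 3.01, 3.01].

INTERFACE

Orientations are given as a unit quaternion [w, x, y, z].
In Python, from cell import ctrl gives the robot as it stands.
- The arm moves only by the tool move_arm, never from a script. Its arguments are lists of equal length, an entry for each row: "translation": the shift along the tool's x, y, z in cm, a list of three; "delta_rot": the turn, a rotation vector about the tool's x, y, z in units of 6 degrees (1.0 is 6 degrees), a list of three. In form: {"translation": [[tx, ty, tz], ...], "delta_rot": [[ax, ay, az], ...]}. A call has 1 to 20 rows; each row is the pose to reach, as a shift and turn from the pose commanded when the call began, along the tool's axes at that moment; what a row does not reach only later rows make up. A row lasts 1/10 s, in which the tool goes at most 50 mm and 8.59 degrees, less where a joint would pass 70% of its speed; a pose out of reach is approached as far as the arm can. A call with a gripper value outside its range is refused whole. "fingers" is the opening, from -1 (shut) to 1 (fully open), set as the call begins (left out, the last holds). The fingers move at their own pace and stop on an object; "force" is the grip in N (left out, the last holds). Time passes only in rows, so rows that repeat a pose let the fingers close. It gives the time, the measured TCP pose, the force and the opening at its end, in the units of the state.
- ctrl.state(): the state, without advancing time (a new reading comes with each control period).
- ctrl.get_image(name): name is "side" or "top" or "wrist"; returns (picture, depth): 480x640x3 uint8, red, green, blue; 480x640 float32, m along the optical axis (not along the pixel's ray), 0 where there is no reading.
- ctrl.calibration(name): a dict with "fx", "fy", "cx", "cy" (pixels), "camera_from_world" (4x4, takes a point from world to camera coordinates); the wrist camera has in their place "tool_from_camera" (4x4, takes a point from camera to tool coordinates, whose origin is the TCP and whose axes are the flange's). Camera axes: x right, y down, z forward; pixel columns grow to the right and rows downward; lengths in m; the calibration is good to about 2 mm. A picture is of the moment at which its call begins: read the wrist's pose just before it. calibration takes no time and is no camera call.
- ctrl.job_done(): hands the job in, once; it reports no verdict.
The state is a dict: "time_s": time; "joints": joint angles; "qd": joint speeds; "joint_torque": joint torques, N m; "ee_pos": TCP position; "eef_rot": TCP orientation; "force": force on the tool from outside, world axes, zero at the start; "moment": the same for the moment, N m; "opening": opening from 0.0 (shut) to 1.0 (fully open).
Only numpy, scipy, OpenCV 4.12 (cv2) and the standard library are available. Lean on these libraries where they do the work, as an engineer would, in place of code of your own. Each camera call takes 0.05 s, during which the arm holds its last target.

## Working session

There is one attempt and no reset: what is moved stays moved. The work goes in short steps, Python scripts to look and compute and a tool call to move; the robot and the scene stay as the last step left them, time stands still between calls to the robot, and variables do not carry over. Pictures are saved under pics/ and viewed, and the job is handed in when it is done.

Besides the shell and the picture viewer there is one more tool, called as name(argument=value, ...) on one line, values as JSON. move_arm: Moves the arm, as the interface text tells. Its arguments: {"type":"object","properties":{"translation":{"type":"array"},"delta_rot":{"type":"array"},"fingers":{"type":"number"},"force":{"type":"number"}},"required":["translation","delta_rot"]}

```bash
ls; mkdir -p pics
python3 - <<'E'
from cell import ctrl
import cv2,numpy as np
s=ctrl.state();print(s)
for n in("top","side","wrist"):
    im,d=ctrl.get_image(n);cv2.imwrite(f"pics/{n}0.png",im[:,:,::-1]);np.save(f"pics/{n}0.npy",d)
    print(n,ctrl.calibration(n))
E
```

```text
pics
{'time_s': 0.0, 'joints': array([ 1.15230985,  0.7070764 , -0.02762818,  1.48499359,  0.02200447,
        0.95086658, -0.07549828]), 'qd': array([-6.50418708e-05,  3.73231187e-04,  1.98584702e-04,  4.07746816e-04,
       -3.67743152e-04, -7.39818729e-05, -2.72779179e-04]), 'joint_torque': array([-3.39689961e-05, -8.83231473e+01,  1.23495676e+00, -2.36164802e+01,
        1.69198774e-02,  6.62015023e-03, -7.27068709e-06]), 'ee_pos': array([ 0.21147374, -0.53442988,  0.2308439 ]), 'eef_rot': array([-5.08643390e-04,  9.82305084e-01,  1.87287083e-01, -1.11401087e-04]), 'force': array([ 0.45673807, -0.21087404,  0.11458685]), 'moment': array([ 0.0084651 , -0.04156104, -0.0205306 ]), 'opening': 1.0011466284960304}
top {'fx': 577.7359307719696, 'fy': 577.7359307719696, 'cx': 325.03757987901884, 'cy': 243.50097110077158, 'camera_from_world': array([[-0.02513162, -0.99968139, -0.00235012, -0.01060901],
       [-0.98102574,  0.02511456, -0.19224399,  0.48423533],
       [ 0.19224176, -0.00252587, -0.98134435,  1.44688038],
       [ 0.        ,  0.        ,  0.        ,  1.        ]])}
side {'fx': 445.7245686551206, 'fy': 445.7245686551206, 'cx': 319.33678613426326, 'cy': 241.22788744225787, 'camera_from_world': array([[-0.96477494, -0.26254241, -0.01675702,  0.49376371],
       [-0.17886945,  0.7013398 , -0.69002044,  0.15221752],
       [ 0.19291199, -0.66271711, -0.72359588,  1.09760213],
       [ 0.        ,  0.        ,  0.        ,  1.        ]])}
wrist {'fx': 432.82355828784756, 'fy': 432.82355828784756, 'cx': 323.8021127018999, 'cy': 243.37786925679907, 'tool_from_camera': array([[-6.35921853e-04, -9.60979291e-01, -2.76619590e-01,
         7.00685580e-02],
       [ 9.99999398e-01, -3.63827757e-04, -1.03496116e-03,
        -6.00263714e-05],
       [ 8.93934352e-04, -2.76620081e-01,  9.60978944e-01,
        -1.42721142e-01],
       [ 0.00000000e+00,  0.00000000e+00,  0.00000000e+00,
         1.00000000e+00]])}
```

View pics/top0.png

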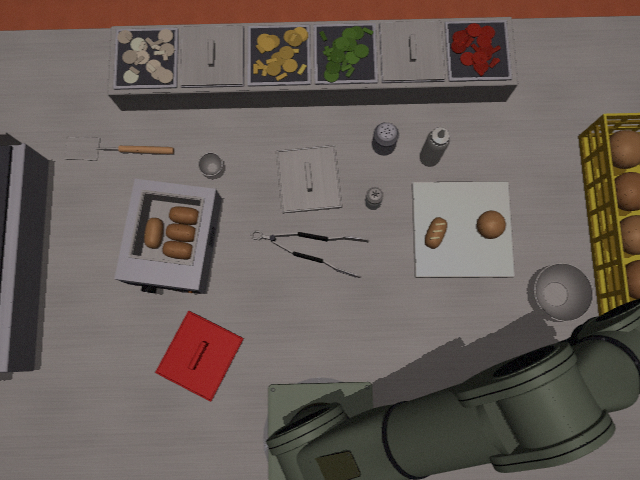

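View pics/side0.png

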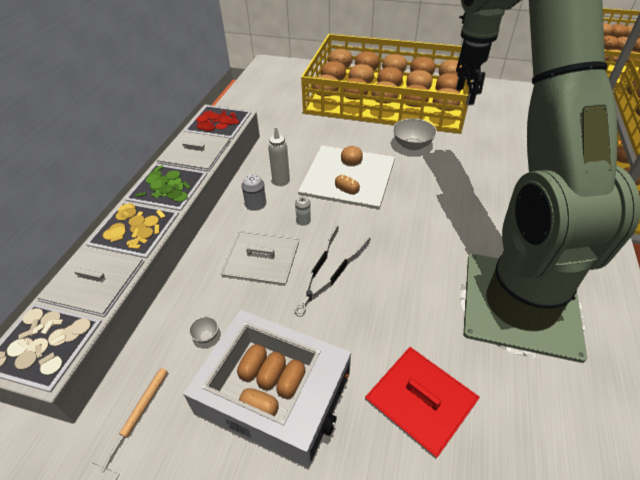

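View pics/wrist0.png

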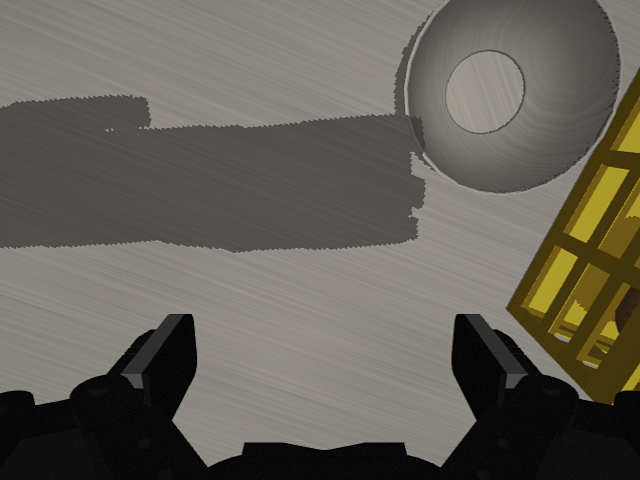

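The lid candidates in the top view are the steel lid on the counter at (309,178), the red look-alike at (200,355), and two lids set in the ingredient bar at (211,53) and (412,47). Only the one at (309,178) is steel and loose on the counter. I'll confirm that in enlarged crops.

```bash
cat > h.py <<'E'
import cv2,numpy as np
from cell import ctrl
from scipy.spatial.transform import Rotation as R
def cal(n):
    c=ctrl.calibration(n);K=np.array([[c["fx"],0,c["cx"]],[0,c["fy"],c["cy"]],[0,0,1]])
    return K,c
def cfw(n,st=None):
    K,c=cal(n)
    if n!="wrist":return K,np.array(c["camera_from_world"])
    T=np.eye(4);w,x,y,z=st["eef_rot"];T[:3,:3]=R.from_quat([x,y,z,w]).as_matrix();T[:3,3]=st["ee_pos"]
    return K,np.linalg.inv(T@np.array(c["tool_from_camera"]))
def plane(uv,z,K,M):
    uv=np.atleast_2d(np.array(uv,float));d=np.c_[uv,np.ones(len(uv))]@np.linalg.inv(K).T
    Rw=M[:3,:3].T;o=-Rw@M[:3,3];d=d@Rw.T
    return o+d*((z-o[2])/d[:,2])[:,None]
def cloud(D,K,M):
    v,u=np.mgrid[:480,:640];d=np.stack([(u-K[0,2])/K[0,0]*D,(v-K[1,2])/K[1,1]*D,D],-1)
    return (d-M[:3,3])@M[:3,:3]
def proj(P,K,M):
    p=np.atleast_2d(P)@M[:3,:3].T+M[:3,3];p=p@K.T;return p[:,:2]/p[:,2:]
E
python3 - <<'E'
from h import *
im=cv2.imread("pics/top0.png");D=np.load("pics/top0.npy");K,M=cfw("top");P=cloud(D,K,M)
for n,(u,v) in dict(lid=(290,200),handle=(308,177),rimL=(125,240),dark=(35,200),panbread=(180,232),board=(460,260),cnt=(380,330),roll=(436,232),round=(491,224),sleeveA=(313,237),sleeveB=(308,257),hinge=(272,238),bladeA=(360,240),bladeB=(352,272),shaker=(374,192),dred=(385,130)).items(): print(n,P[v,u].round(4))
a=cv2.resize(im[130:300,110:260],None,fx=3,fy=3,interpolation=cv2.INTER_CUBIC)
b=cv2.resize(im[130:290,240:390],None,fx=4,fy=4,interpolation=cv2.INTER_CUBIC)[:600]
cv2.imwrite("pics/cA.png",a);cv2.imwrite("pics/cB.png",b)
cv2.imwrite("pics/cC.png",cv2.resize(im[170:290,400:530],None,fx=4,fy=4,interpolation=cv2.INTER_CUBIC))
E
```

```text
lid [0.6134 0.0684 0.0075]
handle [0.6675 0.0179 0.0365]
rimL [0.4948 0.4758 0.1016]
dark [0.6089 0.7168 0.0844]
panbread [0.5177 0.3459 0.0746]
board [ 0.4371 -0.3766  0.0133]
cnt [ 0.2612 -0.1601 -0.0043]
roll [ 0.5065 -0.3112  0.0485]
round [ 0.5221 -0.4526  0.0574]
sleeveA [0.5077 0.0084 0.0187]
sleeveB [0.4528 0.0224 0.0281]
hinge [0.5055 0.1157 0.0293]
bladeA [ 0.4971 -0.1156  0.0153]
bladeB [ 0.415  -0.0925 -0.0039]
shaker [ 0.6088 -0.152   0.081 ]
dred [ 0.7701 -0.1859  0.0973]
```

View pics/cA.png

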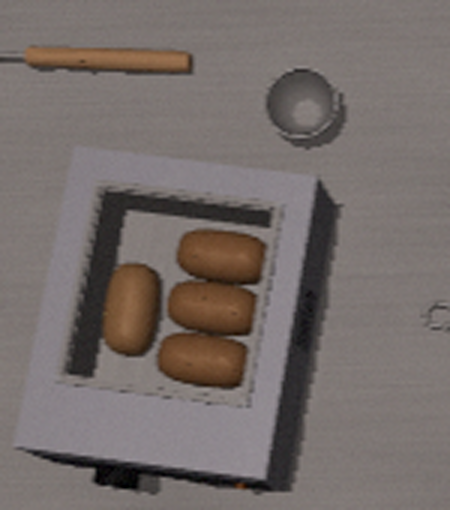

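View pics/cB.png

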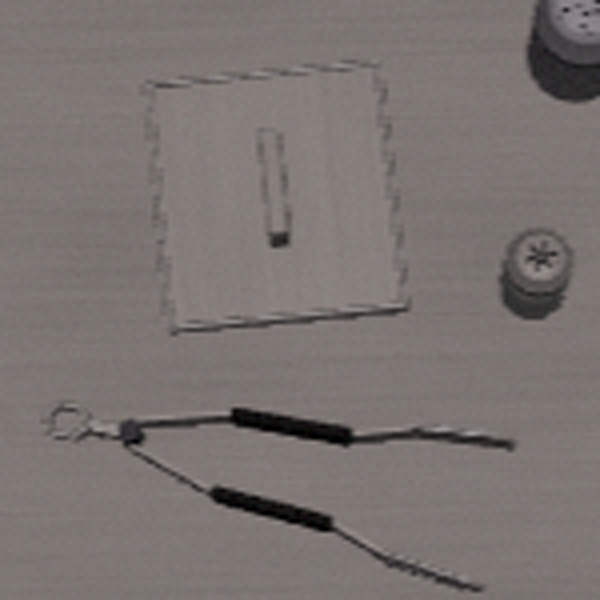

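View pics/cC.png

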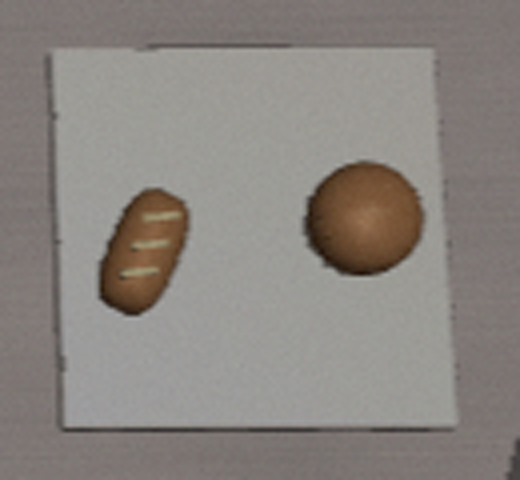

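Run:
```python
from h import *
K,M=cfw("top")
def f(n,pts,off,s,z):
    q=plane((np.array(pts)+.5)/s-.5+off,z,K,M)
    e=np.diff(np.r_[q,q[:1]],axis=0)
    print(n,q.mean(0).round(4),"len",np.linalg.norm(e,axis=1).round(4),"ang",np.degrees(np.arctan2(e[:,1],e[:,0])).round(1))
f("lid",[(145,85),(380,63),(408,307),(172,330)],[240,130],4,.012)
f("bar",[(258,130),(282,130),(290,233),(267,235)],[240,130],4,.042)
f("rim",[(100,183),(285,206),(250,406),(60,379)],[110,130],3,.105)
f("warm",[(77,147),(320,177),(268,480),(15,447)],[110,130],3,.105)
f("sleeves",[(232,413),(352,437),(330,524),(213,493)],[240,130],4,.028)
f("tongs hinge,jawL,jawR",[(131,432),(513,444),(480,589)],[240,130],4,.02)
q=plane((np.array([(131,432),(513,444),(480,589)])+.5)/4-.5+[240,130],.02,K,M);print(q)
# roll and round by mask
im=cv2.imread("pics/top0.png");hsv=cv2.cvtColor(im,cv2.COLOR_BGR2HSV)
m=cv2.inRange(hsv,(5,60,40),(25,255,255));m[:180]=0;m[280:]=0;m[:,:415]=0;m[:,512:]=0
m=cv2.morphologyEx(m,cv2.MORPH_CLOSE,np.ones((5,5)))
for c in cv2.findContours(m,0,1)[0]:
    if cv2.contourArea(c)<50: continue
    w=plane(c[:,0],.033,K,M)[:,:2]; r=cv2.minAreaRect((w*1000).astype(np.float32)); print(r, w.mean(0))
K2,M2=cfw("side")
for n,(u,v),z in [("bar",(260,253),.042),("roll",(347,184),.04)]: print("side",n,plane((u,v),z,K2,M2))
```

```text
lid [0.6714 0.0168 0.012 ] len [0.1614 0.1734 0.1588 0.1737] ang [ -85.9 -175.4   94.3    5.5]
bar [0.6711 0.0172 0.042 ] len [0.016  0.0716 0.0153 0.073 ] ang [ -91.5 -176.9   93.7    3.6]
rim [0.5242 0.3695 0.105 ] len [0.1582 0.1716 0.1594 0.1693] ang [-98.8 171.2  80.4  -9.2]
warm [0.5091 0.372  0.105 ] len [0.2086 0.2587 0.2101 0.2582] ang [-98.7 171.2  81.1  -9.1]
sleeves [0.4811 0.0165 0.028 ] len [0.0805 0.0596 0.0791 0.0547] ang [-103.   164.6   73.5  -14. ]
tongs hinge,jawL,jawR [ 0.4669 -0.0437  0.02  ] len [0.252  0.0989 0.2517] ang [-93.3 165.2  64. ]
[[ 0.50844805  0.11558483  0.02      ]
 [ 0.49392588 -0.13600512  0.02      ]
 [ 0.39827896 -0.11074686  0.02      ]]
((508.81610107421875, -312.6876220703125), (43.381019592285156, 84.71409606933594), 65.25960540771484) [ 0.5085882  -0.31270885]
((527.0869750976562, -459.18316650390625), (69.54197692871094, 75.6568832397461), 42.54157638549805) [ 0.5268918  -0.45919068]
side bar [[0.6623951  0.03729161 0.042     ]]
side roll [[ 0.50463338 -0.29867739  0.04      ]]
```

Run:
```python
from h import *
K2,M2=cfw("side");im=cv2.imread("pics/side0.png")
for P in [(.671,.017,.042),(.5088,-.3127,.04),(.5242,.3695,.105),(.527,-.459,.05),(.5084,.1156,.02)]:
    u=proj(P,K2,M2)[0];print(u);cv2.drawMarker(im,tuple(int(x) for x in u.round()),(255,0,255),0,8)
cv2.imwrite("pics/s_mark.png",cv2.resize(im[120:420,170:480],None,fx=2,fy=2))
D=np.load("pics/side0.npy");P=cloud(D,K2,M2);print(P[253,260],P[184,347],P[155,352])
```

```text
[259.63782463 246.92002599]
[346.68697595 180.98852422]
[263.11051706 365.69670639]
[351.23231766 150.56170458]
[308.27518148 293.10204693]
[0.67522208 0.01261004 0.01203786] [ 0.5033131  -0.2921686   0.04538304] [ 0.51857258 -0.43181438  0.05260665]
```

View pics/s_mark.png

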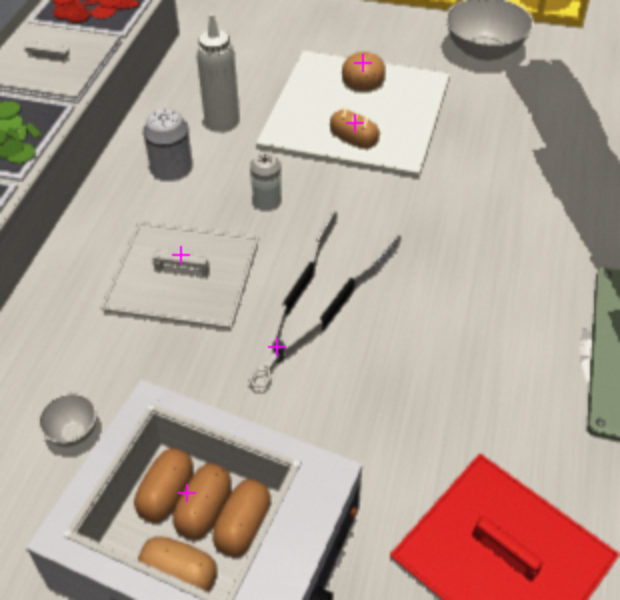

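```bash
cat >> h.py <<'E'
def delta(pos,yaw_deg,st=None):
    "target TCP pos, tool x yaw (tool down) -> cm translation, 6deg units in tool axes"
    st=st or ctrl.state();w,x,y,z=st["eef_rot"];R0=R.from_quat([x,y,z,w])
    a=np.radians(yaw_deg);X=np.array([np.cos(a),np.sin(a),0]);Z=np.array([0,0,-1.]);Y=np.cross(Z,X)
    R1=R.from_matrix(np.c_[X,Y,Z])
    t=R0.inv().apply(np.array(pos)-st["ee_pos"])*100
    r=(R0.inv()*R1).as_rotvec(degrees=True)/6
    print("t",t.round(2),"r",r.round(2));return t,r
E
python3 - <<'E'
from h import *
delta([.671,.017,.23],4.7)
E
```

```text
t [ 63.02 -34.37   0.12] r [-0.01  0.    2.82]
```

move_arm(translation=[[1.5,-0.8,0],[5,-2.7,0],[9,-4.9,0],[13,-7.1,0],[17,-9.3,0],[21,-11.5,0],[25,-13.6,0],[29,-15.8,0],[33,-18,0],[37,-20.2,0],[41,-22.4,0],[45,-24.5,0],[49,-26.7,0],[53,-28.9,0],[57,-31.1,0],[60,-32.7,0],[62,-33.8,0],[63,-34.4,0.1],[63,-34.4,0.1],[63,-34.4,0.1]], delta_rot=[[0,0,0.1],[0,0,0.2],[0,0,0.4],[0,0,0.6],[0,0,0.8],[0,0,1.0],[0,0,1.2],[0,0,1.4],[0,0,1.6],[0,0,1.8],[0,0,2.0],[0,0,2.2],[0,0,2.4],[0,0,2.6],[0,0,2.7],[0,0,2.8],[0,0,2.82],[0,0,2.82],[0,0,2.82],[0,0,2.82]], fingers=1, force=60)

```text
time_s: 2.15
ee_pos: [0.6704, 0.0164, 0.2301]
eef_rot: [0.0, 0.999, 0.041, -0.0]
force: [-0.1, -1.2, 0.3]
opening: 0.998
```

Run:
```python
from h import *
s=ctrl.state();im,d=ctrl.get_image("wrist");cv2.imwrite("pics/w1.png",im[:,:,::-1]);np.save("pics/w1.npy",d)
import pickle;pickle.dump(s,open("pics/w1.pkl","wb"))
print(s["time_s"],s["ee_pos"],s["eef_rot"],s["joints"],s["force"])
```

```text
2.15 [0.67044617 0.01639182 0.23008828] [ 1.62003064e-04  9.99176627e-01  4.05703484e-02 -2.97108613e-04] [-0.1398896   0.88495287  0.17968085  1.07454911 -0.14890697  1.19447162
 -1.45983063] [-0.13793411 -1.15784515  0.26209675]
```

View pics/w1.png

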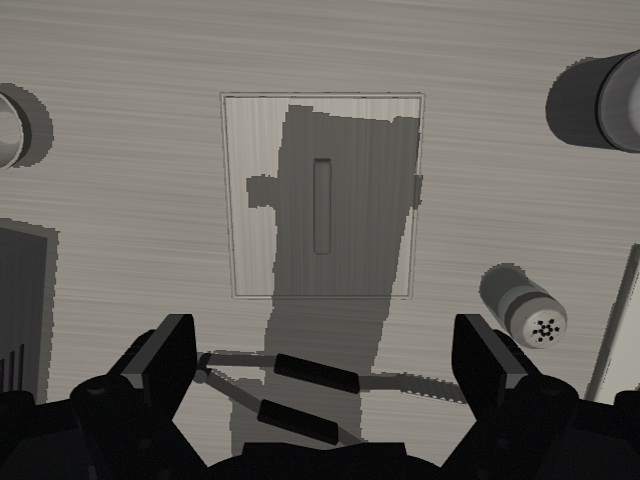

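Run:
```python
from h import *
import pickle
s=pickle.load(open("pics/w1.pkl","rb"));K,M=cfw("wrist",s)
im=cv2.imread("pics/w1.png")
cv2.imwrite("pics/w1c.png",cv2.resize(im[140:270,280:370],None,fx=5,fy=4.5,interpolation=cv2.INTER_CUBIC))
def f(n,pts,z):
    q=plane(pts,z,K,M);e=np.diff(np.r_[q,q[:1]],axis=0)
    print(n,q.mean(0).round(4),"len",np.linalg.norm(e,axis=1).round(4),"ang",np.degrees(np.arctan2(e[:,1],e[:,0])).round(1))
f("lid",[(221,94),(425,94),(412,298),(233,298)],.012)
f("bar",[(314,161),(331,161),(331,254),(314,254)],.042)
f("sleeves",[(276,354),(358,372),(337,443),(260,401)],.028)
D=np.load("pics/w1.npy");P=cloud(D,K,M);print(P[210,322],P[120,260],P[50,300])
print(P[330,545])
```

```text
lid [0.672  0.0177 0.012 ] len [0.1609 0.1738 0.1612 0.1739] ang [ -85.4 -175.5   94.6    4.4]
bar [0.6729 0.0179 0.042 ] len [0.0128 0.0735 0.0136 0.0735] ang [ -85.4 -175.1   94.6    4.3]
sleeves [0.4966 0.0173 0.028 ] len [0.076  0.0795 0.0856 0.0516] ang [-99.3 171.2  61.6 -13.8]
[0.67202278 0.018215   0.04231286] [0.73497445 0.07328438 0.01155761] [ 0.79103104  0.04548202 -0.00161665]
[ 0.60367079 -0.15279936  0.08300715]
```

View pics/w1c.png

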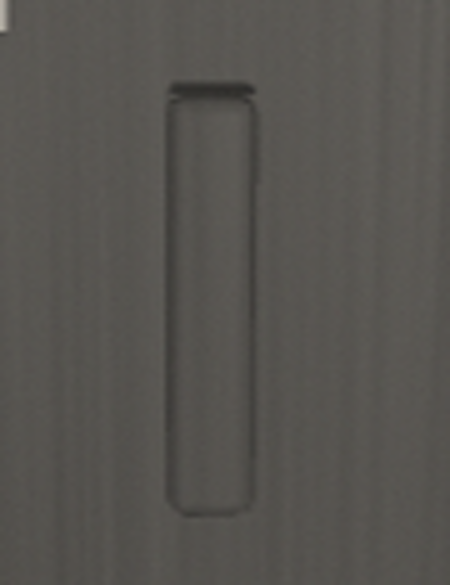

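Run:
```python
from h import *
delta([.672,.0178,.02],4.6)
```

```text
t [ 0.18 -0.17 21.04] r [0. 0. 0.]
```

move_arm(translation=[[0,0,1],[0.1,-0.1,4],[0.2,-0.2,7.5],[0.2,-0.2,11],[0.2,-0.2,14],[0.2,-0.2,16.5],[0.2,-0.2,18.5],[0.2,-0.2,20],[0.2,-0.2,20.7],[0.2,-0.2,21],[0.2,-0.2,21],[0.2,-0.2,21]], delta_rot=[[0,0,0],[0,0,0],[0,0,0],[0,0,0],[0,0,0],[0,0,0],[0,0,0],[0,0,0],[0,0,0],[0,0,0],[0,0,0],[0,0,0]])

```text
time_s: 3.4
ee_pos: [0.673, 0.0192, 0.0212]
eef_rot: [-0.0, 0.999, 0.041, 0.001]
force: [-0.5, -0.5, -0.2]
opening: 0.996
```

move_arm(translation=[[0,0,0],[0,0,0],[0,0,0],[0,0,0],[0,0,0],[0,0,0],[0,0,0],[0,0,0],[0,0,0],[0,0,0],[0,0,0],[0,0,0]], delta_rot=[[0,0,0],[0,0,0],[0,0,0],[0,0,0],[0,0,0],[0,0,0],[0,0,0],[0,0,0],[0,0,0],[0,0,0],[0,0,0],[0,0,0]], fingers=-1, force=70)

```text
time_s: 4.6
ee_pos: [0.6728, 0.0192, 0.0206]
eef_rot: [-0.0, 0.999, 0.041, 0.0]
force: [-0.6, 0.1, 5.5]
opening: 0.149
```

move_arm(translation=[[0,0,-0.3],[0,0,-1],[0,0,-2],[0,0,-3.5],[0,0,-5],[0,0,-7],[0,0,-9],[0,0,-11],[0,0,-13],[0,0,-15],[0,0,-16.5],[0,0,-17.5],[0,0,-18],[0,0,-18]], delta_rot=[[0,0,0],[0,0,0],[0,0,0],[0,0,0],[0,0,0],[0,0,0],[0,0,0],[0,0,0],[0,0,0],[0,0,0],[0,0,0],[0,0,0],[0,0,0],[0,0,0]])

```text
time_s: 6.0
ee_pos: [0.6727, 0.0192, 0.2008]
eef_rot: [-0.0, 0.999, 0.041, 0.0]
force: [0.3, 0.1, -2.5]
opening: 0.142
```

Run:
```python
from h import *
im=cv2.imread("pics/top0.png")
cv2.imwrite("pics/cA2.png",cv2.resize(im[180:275,122:218],None,fx=6,fy=6,interpolation=cv2.INTER_CUBIC))
im,d=ctrl.get_image("side");cv2.imwrite("pics/s2.png",im[:,:,::-1])
```

```text
(no output)
```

View pics/cA2.png

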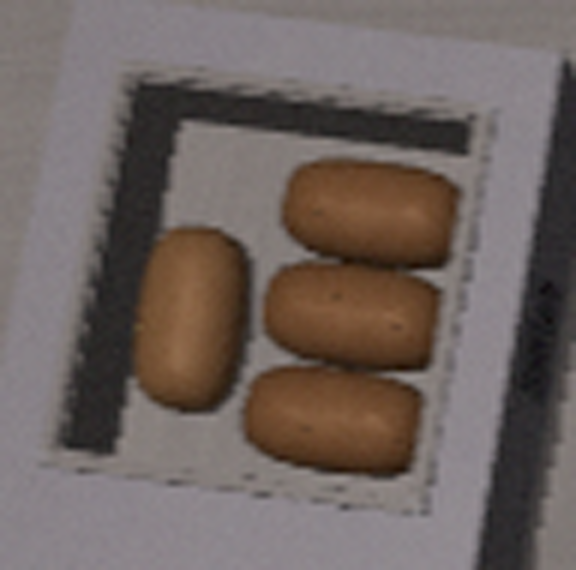

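View pics/s2.png

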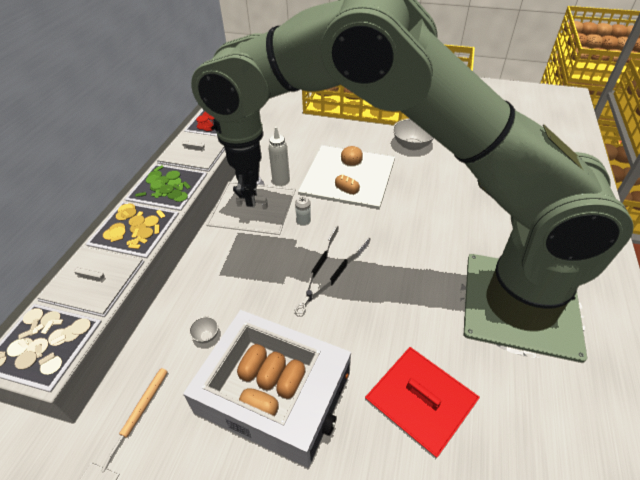

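Run:
```python
from h import *
K,M=cfw("top")
for z in(.105,.1065):
    q=plane((np.array([(123,66),(498,112),(430,516),(40,462)])+.5)/6-.5+[122,180],z,K,M)
    e=np.diff(np.r_[q,q[:1]],axis=0)
    print(q.mean(0).round(4),np.linalg.norm(e,axis=1).round(4),np.degrees(np.arctan2(e[:,1],e[:,0])).round(1))
delta([.524,.3695,.20],-8.8)
```

```text
[0.5236 0.3708 0.105 ] [0.1603 0.1731 0.1635 0.1711] [-98.7 171.6  80.6  -9.5]
[0.5233 0.3704 0.1065] [0.1602 0.1729 0.1633 0.1709] [-98.7 171.6  80.6  -9.5]
t [-1.195e+01 -3.613e+01  2.000e-02] r [-0.    0.    2.24]
```

move_arm(translation=[[-0.2,-0.5,0],[-0.6,-1.7,0],[-1.2,-3.5,0],[-1.9,-5.6,0],[-2.7,-8,0],[-3.5,-10.5,0],[-4.3,-13,0],[-5.2,-15.6,0],[-6,-18.2,0],[-6.9,-20.8,0],[-7.7,-23.3,0],[-8.6,-25.8,0],[-9.4,-28.3,0],[-10.1,-30.5,0],[-10.8,-32.5,0],[-11.3,-34.2,0],[-11.7,-35.4,0],[-11.9,-36,0],[-11.95,-36.15,0],[-11.95,-36.15,0]], delta_rot=[[0,0,0],[0,0,0.1],[0,0,0.2],[0,0,0.35],[0,0,0.5],[0,0,0.65],[0,0,0.8],[0,0,0.95],[0,0,1.1],[0,0,1.3],[0,0,1.45],[0,0,1.6],[0,0,1.75],[0,0,1.9],[0,0,2.0],[0,0,2.1],[0,0,2.2],[0,0,2.24],[0,0,2.25],[0,0,2.25]])

```text
time_s: 8.05
ee_pos: [0.5243, 0.3693, 0.2003]
eef_rot: [0.0, 0.997, -0.077, 0.0]
force: [-0.1, 0.2, -2.2]
opening: 0.148
```

Run:
```python
from h import *
delta([.5242,.370,.16],-8.9)
for n in("top","side","wrist"):
    im,d=ctrl.get_image(n);cv2.imwrite(f"pics/{n}3.png",im[:,:,::-1]);np.save(f"pics/{n}3.npy",d)
im=cv2.imread("pics/top3.png");cv2.imwrite("pics/top3c.png",cv2.resize(im[150:330,90:270],None,fx=3.3,fy=3.3))
print(ctrl.state()["ee_pos"],ctrl.state()["opening"])
```

```text
t [-0.02 -0.07  4.03] r [ 0.   -0.    0.01]
[0.52452874 0.36901688 0.20039561] 0.14969431795849408
```

View pics/top3c.png

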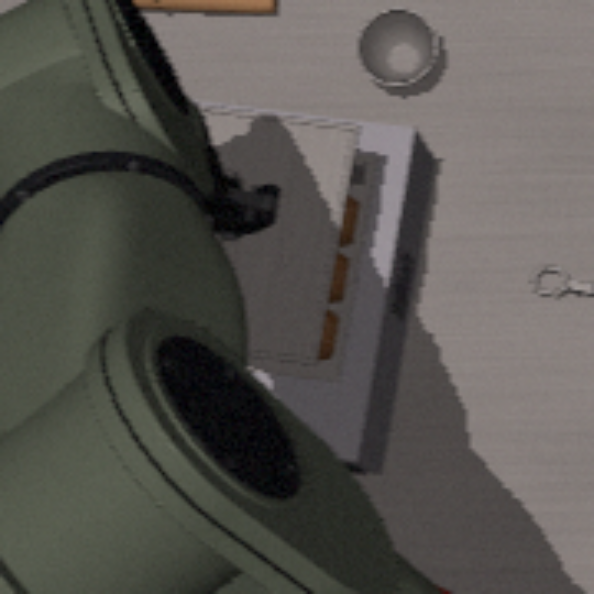

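View pics/side3.png

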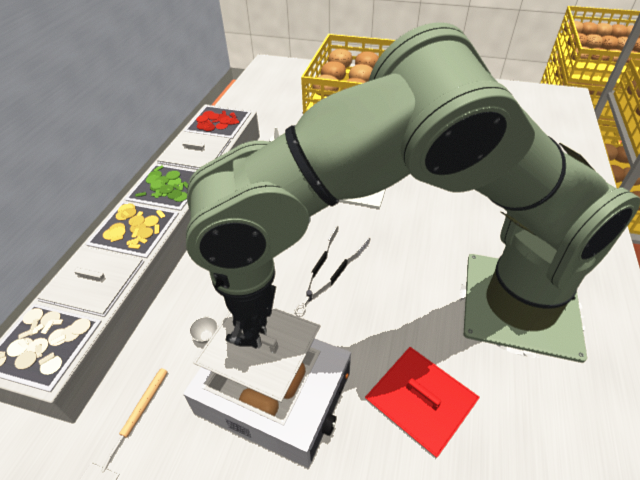

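View pics/wrist3.png

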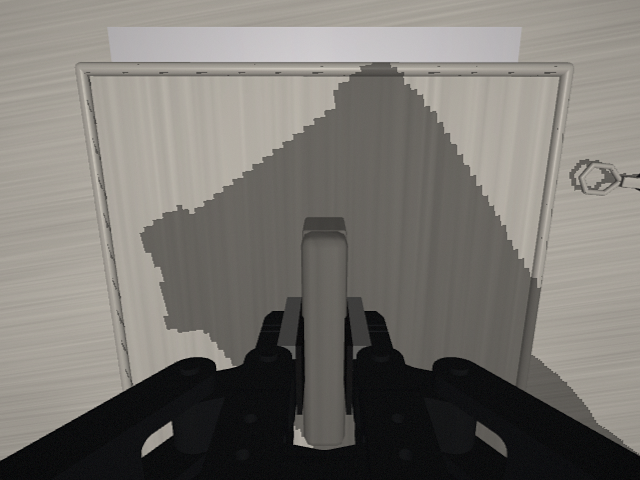

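Run:
```python
from h import *
s=ctrl.state();K,M=cfw("wrist",s)
q=plane([(108,27),(522,27)],.105,K,M);print(q)
a=np.radians(-8.9);X=np.array([np.cos(a),np.sin(a)]);Y=np.array([-X[1],X[0]])
for z in(.1925,):
    l=plane([(78,67),(573,67)],z,K,M);print("lid",l, l[:,:2].mean(0)-88e-3*X, (l[:,:2].mean(0)-s["ee_pos"][:2])@np.c_[X,Y])
print("warmer mid vs mouth est in XY",(q[:,:2].mean(0)-[.5238,.370])@np.c_[X,Y])
# old top: warmer back edge
Kt,Mt=cfw("top")
w=plane((np.array([(77,147),(320,177)])+.5)/3-.5+[110,130],.105,Kt,Mt);print("top",w,(w[:,:2].mean(0)-[.5238,.370])@np.c_[X,Y])
```

```text
[[0.65406323 0.45823582 0.105     ]
 [0.62189429 0.25354892 0.105     ]]
lid [[0.62199908 0.43452448 0.1925    ]
 [0.59709875 0.27603113 0.1925    ]] [0.52260844 0.36889232] [ 0.0861221  -0.00042015]
warmer mid vs mouth est in XY [0.11498663 0.00372687]
top [[0.65261672 0.45496682 0.105     ]
 [0.62089582 0.24881065 0.105     ]] [ 0.11439826 -0.0004177 ]
```

Run:
```python
from h import *
im=cv2.imread("pics/top3.png");cv2.imwrite("pics/top3d.png",cv2.resize(im[175:285,150:225],None,fx=5.4,fy=5.4,interpolation=cv2.INTER_CUBIC))
K,M=cfw("top")
q=plane((np.array([(360,125),(322,362)])+.5)/3.3-.5+[90,150],.1925,K,M);print(q)
a=np.radians(-8.9);X=np.array([np.cos(a),np.sin(a)]);Y=np.array([-X[1],X[0]])
print(q[:,:2].mean(0)+.081*Y)
```

```text
[[0.59841311 0.27398079 0.1925    ]
 [0.42605775 0.29775441 0.1925    ]]
[0.52476697 0.36589235]
```

View pics/top3d.png

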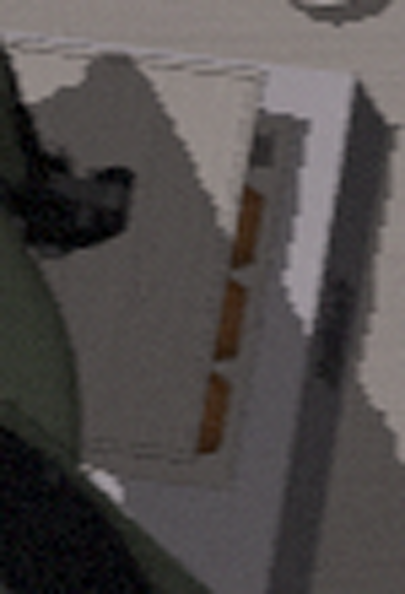

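Run:
```python
from h import *
delta([.5248,.373,.130],-8.9)
```

```text
t [-0.04 -0.4   7.04] r [ 0. -0.  0.]
```

move_arm(translation=[[0,-0.2,0.3],[0,-0.4,1.2],[0,-0.4,2.4],[0,-0.4,3.6],[0,-0.4,4.8],[0,-0.4,5.8],[0,-0.4,6.5],[0,-0.4,6.9],[0,-0.4,7.0],[0,-0.4,7.0]], delta_rot=[[0,0,0],[0,0,0],[0,0,0],[0,0,0],[0,0,0],[0,0,0],[0,0,0],[0,0,0],[0,0,0],[0,0,0]])

```text
time_s: 9.2
ee_pos: [0.5248, 0.3738, 0.1305]
eef_rot: [-0.0, 0.997, -0.077, 0.0]
force: [-0.0, -0.5, -2.1]
opening: 0.147
```

Run:
```python
from h import *
s=ctrl.state();im,d=ctrl.get_image("wrist");cv2.imwrite("pics/w4.png",im[:,:,::-1])
im2,d=ctrl.get_image("top");cv2.imwrite("pics/top4c.png",cv2.resize(im2[150:300,100:250,::-1],None,fx=4,fy=4,interpolation=cv2.INTER_CUBIC))
print(s["ee_pos"],s["force"])
```

```text
[0.52481638 0.37378261 0.13051417] [-0.01010529 -0.51258803 -2.11296598]
```

View pics/w4.png

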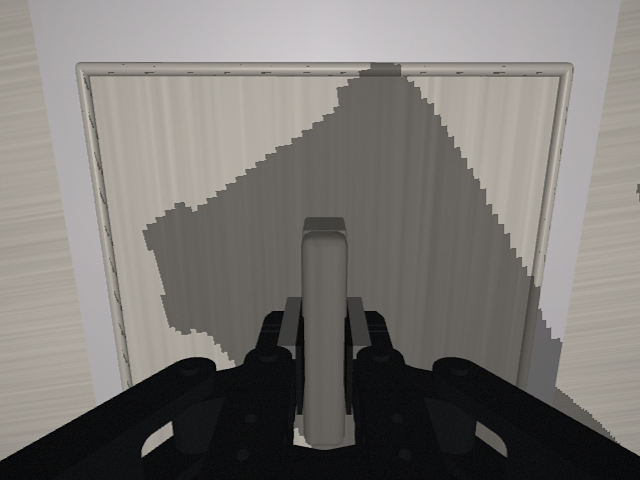

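View pics/top4c.png

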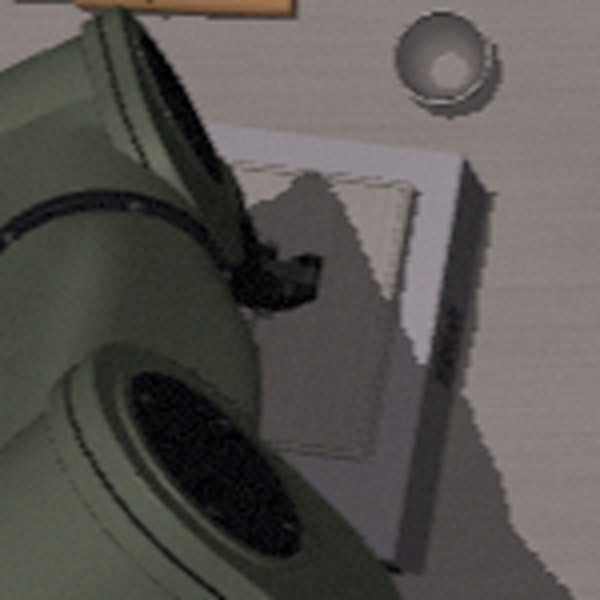

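move_arm(translation=[[0,-0.05,0.2],[0,-0.05,0.4],[0,-0.05,0.55],[0,-0.05,0.7],[0,-0.05,0.8],[0,-0.05,0.9],[0,-0.05,1.0],[0,-0.05,1.0]], delta_rot=[[0,0,0],[0,0,0],[0,0,0],[0,0,0],[0,0,0],[0,0,0],[0,0,0],[0,0,0]])

```text
time_s: 10.1
ee_pos: [0.5248, 0.3742, 0.1202]
eef_rot: [0.0, 0.997, -0.077, -0.0]
force: [-0.9, 0.1, -2.7]
opening: 0.147
```

move_arm(translation=[[0,0,0.1],[0,0,0.2],[0,0,0.27],[0,0,0.33],[0,0,0.38],[0,0,0.38]], delta_rot=[[0,0,0],[0,0,0],[0,0,0],[0,0,0],[0,0,0],[0,0,0]])

```text
time_s: 10.7
ee_pos: [0.5248, 0.3742, 0.1166]
eef_rot: [-0.0, 0.997, -0.077, 0.0]
force: [-0.4, -0.7, -1.2]
opening: 0.148
```

move_arm(translation=[[0,0,0.05],[0,0,0.1],[0,0,0.13],[0,0,0.13]], delta_rot=[[0,0,0],[0,0,0],[0,0,0],[0,0,0]])

```text
time_s: 11.1
ee_pos: [0.5248, 0.3743, 0.1165]
eef_rot: [-0.0, 0.997, -0.077, 0.0]
force: [-7.1, -3.5, 18.9]
opening: 0.144
```

move_arm(translation=[[0,0,-0.1],[0,0,-0.1],[0,0,-0.1],[0,0,-0.1],[0,0,-0.1],[0,0,-0.1],[0,0,-0.1],[0,0,-0.1]], delta_rot=[[0,0,0],[0,0,0],[0,0,0],[0,0,0],[0,0,0],[0,0,0],[0,0,0],[0,0,0]], fingers=1)

```text
time_s: 11.9
ee_pos: [0.5248, 0.3742, 0.1162]
eef_rot: [-0.0, 0.997, -0.077, -0.0]
force: [0.2, 0.7, 0.2]
opening: 1.003
```

move_arm(translation=[[0,0,-0.3],[0,0,-1],[0,0,-2.5],[0,0,-4.5],[0,0,-7],[0,0,-9.5],[0,0,-11.5],[0,0,-12.5],[0,0,-13],[0,0,-13]], delta_rot=[[0,0,0],[0,0,0],[0,0,0],[0,0,0],[0,0,0],[0,0,0],[0,0,0],[0,0,0],[0,0,0],[0,0,0]])

```text
time_s: 12.9
ee_pos: [0.5248, 0.3742, 0.2462]
eef_rot: [-0.0, 0.997, -0.077, -0.0]
force: [0.6, -0.4, -1.0]
opening: 1.003
```

Run:
```python
from h import *
s=ctrl.state();im,D=ctrl.get_image("wrist");cv2.imwrite("pics/w5.png",im[:,:,::-1])
K,M=cfw("wrist",s);P=cloud(D,K,M);np.save("pics/w5P.npy",P);print(s["ee_pos"],s["opening"])
```

```text
[0.52477521 0.37422744 0.24624497] 1.0030794499923161
```

View pics/w5.png

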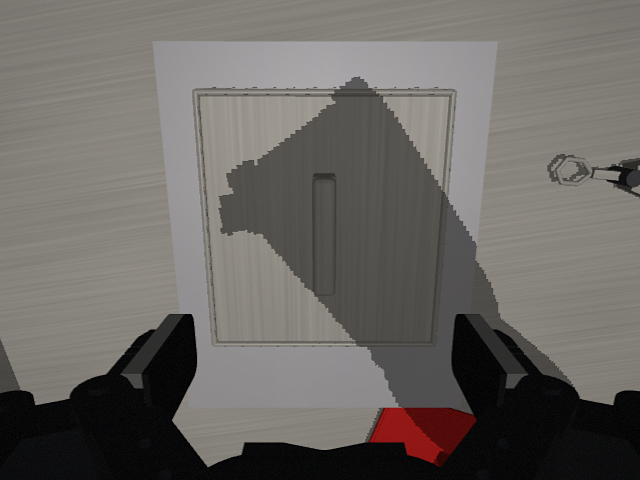

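Run:
```python
from h import *
P=np.load("pics/w5P.npy")
def fit(a):
    a=a.reshape(-1,3);A=np.c_[a[:,:2]-a[:,:2].mean(0),np.ones(len(a))];c,*_=np.linalg.lstsq(A,a[:,2],rcond=None);print(c.round(4))
fit(np.concatenate([P[110:330,225:300].reshape(-1,3),P[110:330,350:430].reshape(-1,3)]))
fit(P[50:80,170:480])
print(P[180:280,318:330].reshape(-1,3).mean(0))
```

```text
[ 0.0372 -0.0038  0.1092]
[-1.1405  0.1788  0.1032]
[0.5311893  0.37365024 0.13979858]
```

Run:
```python
from h import *
P=np.load("pics/w5P.npy")
for n,(v0,v1,u0,u1) in dict(wback=(55,78,180,470),wleft=(200,220,178,196),wright=(200,220,458,470),wfront=(360,395,230,430),lback=(105,115,215,440),lmid=(205,215,230,300),lmid2=(205,215,350,430),lfront=(325,335,225,430),counter=(100,300,20,100),cfar=(5,30,200,450)).items():
    q=P[v0:v1,u0:u1].reshape(-1,3);q=q[np.isfinite(q[:,2])];m=np.median(q,0);print(n,m.round(4),q[:,2].std().round(4))
```

```text
wback [0.6247 0.3589 0.1022] 0.0175
wleft [0.5501 0.4643 0.1023] 0.0007
wright [0.5214 0.2797 0.102 ] 0.0007
wfront [0.4078 0.3882 0.1022] 0.0171
lback [0.599  0.3612 0.1081] 0.0167
lmid [0.5431 0.4113 0.1082] 0.015
lmid2 [0.5304 0.3297 0.1082] 0.014
lfront [0.4504 0.3834 0.1082] 0.0164
counter [5.616e-01 6.118e-01 4.000e-04] 0.0238
cfar [6.723e-01 3.515e-01 1.000e-04] 0.0236
```

Run:
```python
from h import *
delta([.47,.03,.246],75.5)
K,M=cfw("top")
print(plane((np.array([(52,48),(435,48),(457,430),(63,430)])+.5)/4-.5+[400,170],.015,K,M).round(3))
```

```text
t [-1.200e-01  3.484e+01 -2.000e-02] r [-0.000e+00  1.000e-02 -1.406e+01]
[[ 0.654 -0.263  0.015]
 [ 0.647 -0.521  0.015]
 [ 0.388 -0.513  0.015]
 [ 0.395 -0.257  0.015]]
```

move_arm(translation=[[0,0.4,0],[0,1.5,0],[0,3,0],[0,5,0],[0,7,0],[0,9,0],[0,11,0],[0,13,0],[0,15,0],[0,17,0],[0,19,0],[0,21,0],[0,23,0],[0,25,0],[0,27,0],[0,29,0],[0,31,0],[0,33,0],[-0.1,34.4,0],[-0.1,34.8,0]], delta_rot=[[0,0,-0.3],[0,0,-0.9],[0,0,-1.7],[0,0,-2.5],[0,0,-3.3],[0,0,-4.1],[0,0,-4.9],[0,0,-5.7],[0,0,-6.5],[0,0,-7.3],[0,0,-8.1],[0,0,-8.9],[0,0,-9.7],[0,0,-10.5],[0,0,-11.3],[0,0,-12.1],[0,0,-12.9],[0,0,-13.5],[0,0,-13.9],[0,0,-14.06]])

```text
time_s: 14.95
ee_pos: [0.4699, 0.0292, 0.2457]
eef_rot: [-0.0, 0.791, 0.612, -0.001]
force: [0.3, 0.1, -0.3]
opening: 0.999
```

move_arm(translation=[[0,0,0],[0,0,0]], delta_rot=[[0,0,0],[0,0,0]])

```text
time_s: 15.15
ee_pos: [0.4704, 0.0313, 0.246]
eef_rot: [-0.0, 0.791, 0.612, -0.0]
force: [-0.3, -0.5, 1.1]
opening: 0.998
```

Run:
```python
from h import *
import pickle
s=ctrl.state();im,D=ctrl.get_image("wrist");cv2.imwrite("pics/w6.png",im[:,:,::-1]);np.save("pics/w6.npy",D);pickle.dump(s,open("pics/w6.pkl","wb"))
im,D=ctrl.get_image("top");cv2.imwrite("pics/top6.png",im[:,:,::-1])
print(s["ee_pos"],s["eef_rot"],s["joints"])
```

```text
[0.47040683 0.03129247 0.24597111] [-3.32630693e-04  7.90630030e-01  6.12294084e-01 -1.96318735e-06] [-0.03315168  0.53796143 -0.16859878  1.82028949  0.12008239  0.79352955
 -0.51562541]
```

View pics/w6.png

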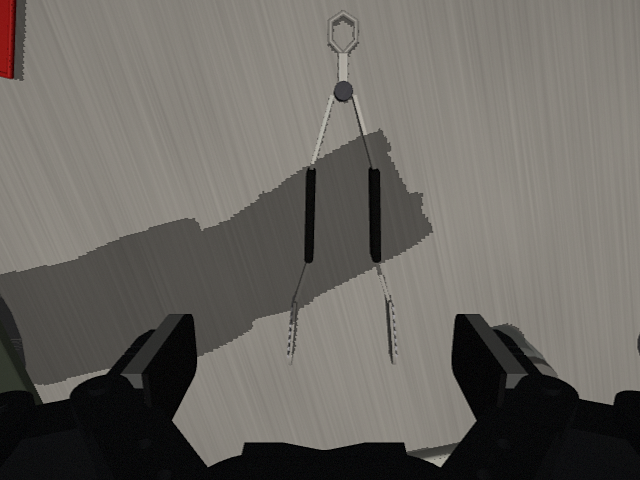

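View pics/top6.png

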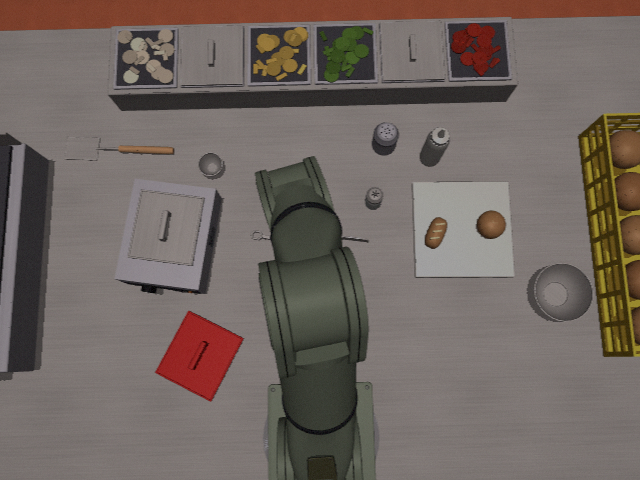

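Run:
```python
from h import *
import pickle
s=pickle.load(open("pics/w6.pkl","rb"));K,M=cfw("wrist",s);im=cv2.imread("pics/w6.png");g=im.max(2)
m=((g<42)*255).astype(np.uint8);m[:150]=0;m[290:]=0;m[:,:290]=0;m[:,400:]=0
m=cv2.morphologyEx(m,cv2.MORPH_OPEN,np.ones((3,3)))
C=[]
for c in cv2.findContours(m,0,1)[0]:
    if cv2.contourArea(c)<150: continue
    print(cv2.boundingRect(c));w=plane(c[:,0],.0285,K,M)[:,:2]*1000;r=cv2.minAreaRect(w.astype(np.float32));print(r);C.append(r[0])
C=np.array(C);print("mid",C.mean(0))
d=C[0]-C[1];print(np.degrees(np.arctan2(d[1],d[0])),np.linalg.norm(d))
h=plane((343.5,91),.03,K,M)[0];print("hinge",h)
t=plane([(290,360),(394,360)],.03,K,M);print("tips",t,t.mean(0))
v=t.mean(0)-h;print("axis yaw",np.degrees(np.arctan2(v[1],v[0])))
v=C.mean(0)/1000-h[:2];print("axis yaw h->grip",np.degrees(np.arctan2(v[1],v[0])),np.linalg.norm(v))
```

```text
(305, 170, 11, 93)
((455.5783996582031, 24.707406997680664), (80.24436950683594, 7.812906265258789), 73.5632095336914)
(369, 168, 12, 95)
((509.3410949707031, 11.652397155761719), (81.91348266601562, 9.370243072509766), 77.52363586425781)
mid [482.45974731  18.17990208]
166.35123607378398 55.325045768054366
hinge [0.50779726 0.11605411 0.03      ]
tips [[ 0.40271923 -0.10207507  0.03      ]
 [ 0.49679089 -0.12638786  0.03      ]] [ 0.44975506 -0.11423146  0.03      ]
axis yaw -104.14643670740074
axis yaw h->grip -104.51400053064125 0.1011006907146176
```

Run:
```python
from h import *
delta([.482,.016,.001],75.6)
```

```text
t [-1.2   1.51 24.51] r [-0.   -0.   -0.01]
```

move_arm(translation=[[-0.3,0.3,1],[-0.7,0.9,4],[-1.2,1.5,8],[-1.2,1.5,12],[-1.2,1.5,16],[-1.2,1.5,19],[-1.2,1.5,21.5],[-1.2,1.5,23],[-1.2,1.5,23.7],[-1.2,1.5,24],[-1.2,1.5,24]], delta_rot=[[0,0,0],[0,0,0],[0,0,0],[0,0,0],[0,0,0],[0,0,0],[0,0,0],[0,0,0],[0,0,0],[0,0,0],[0,0,0]])

```text
time_s: 16.35
ee_pos: [0.482, 0.0152, 0.0063]
eef_rot: [0.0, 0.791, 0.612, 0.0]
force: [0.4, -0.0, -0.0]
opening: 0.998
```

Run:
```python
from h import *
s=ctrl.state();print(s["force"]);delta([.482,.016,.001],75.6)
im,D=ctrl.get_image("wrist");cv2.imwrite("pics/w7.png",im[:,:,::-1])
```

```text
[ 0.44441763 -0.01570227 -0.0008477 ]
t [ 0.08 -0.02  0.53] r [ 0.   -0.   -0.01]
```

View pics/w7.png

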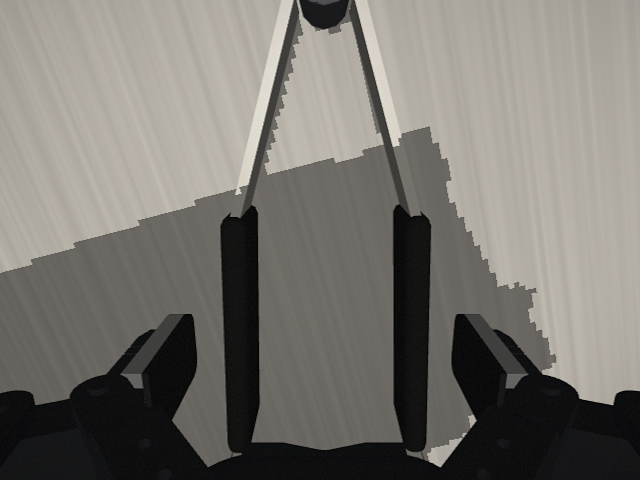

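move_arm(translation=[[0,0,0.2],[0,0,0.4],[0,0,0.5],[0,0,0.5],[0,0,0.5],[0,0,0.5],[0,0,0.5],[0,0,0.5],[0,0,0.5]], delta_rot=[[0,0,0],[0,0,0],[0,0,0],[0,0,0],[0,0,0],[0,0,0],[0,0,0],[0,0,0],[0,0,0]], fingers=0.27, force=60)

```text
time_s: 17.3
ee_pos: [0.4822, 0.0149, 0.0017]
eef_rot: [0.0, 0.791, 0.612, 0.0]
force: [-0.6, -1.1, 9.0]
opening: 0.641
```

Run:
```python
from h import *
s=ctrl.state();print(s["force"],s["opening"],s["ee_pos"])
im,D=ctrl.get_image("wrist");cv2.imwrite("pics/w8.png",im[:,:,::-1])
```

```text
[-0.61953518 -1.06400119  8.98423105] 0.6411873252582022 [0.48217467 0.01493783 0.00172678]
```

View pics/w8.png

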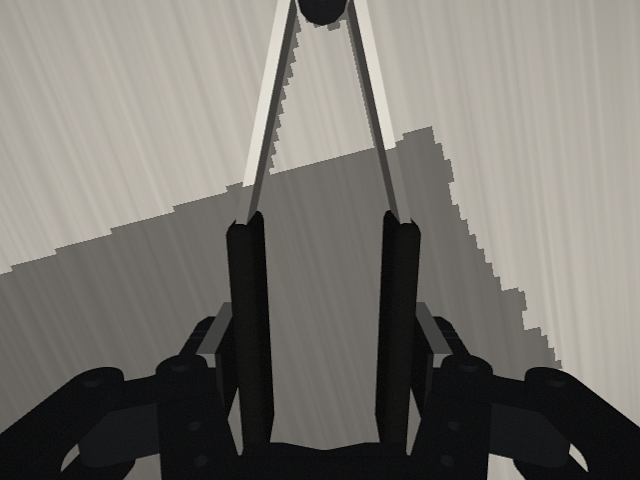

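move_arm(translation=[[0,0,-0.2],[0,0,-0.7],[0,0,-1.5],[0,0,-2.8],[0,0,-4.4],[0,0,-6.2],[0,0,-8],[0,0,-9.8],[0,0,-11.2],[0,0,-12],[0,0,-12.3],[0,0,-12.3]], delta_rot=[[0,0,0],[0,0,0],[0,0,0],[0,0,0],[0,0,0],[0,0,0],[0,0,0],[0,0,0],[0,0,0],[0,0,0],[0,0,0],[0,0,0]])

```text
time_s: 18.55
ee_pos: [0.4819, 0.0151, 0.1244]
eef_rot: [0.0, 0.791, 0.612, 0.0]
force: [0.2, -0.5, -2.0]
opening: 0.635
```

Run:
```python
from h import *
s=ctrl.state();print(s["force"],s["opening"],s["ee_pos"])
for n in("wrist","side"):
    im,D=ctrl.get_image(n);cv2.imwrite(f"pics/{n}9.png",im[:,:,::-1]);np.save(f"pics/{n}9.npy",D)
X=np.array([np.cos(np.radians(-24.7)),np.sin(np.radians(-24.7))])
g=np.array([.509,-.3127])-.105*X;print(g);delta([*g,.125],155.3)
```

```text
[ 0.19092234 -0.51250295 -1.99781607] 0.6350126673160525 [0.48190338 0.01510381 0.12444114]
[ 0.41360664 -0.26882396]
t [-29.2    0.5   -0.11] r [-1.000e-02 -0.000e+00 -1.329e+01]
```

View pics/wrist9.png

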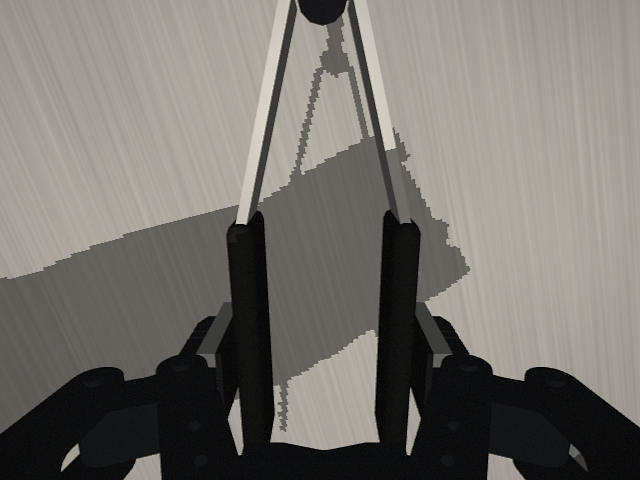

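View pics/side9.png

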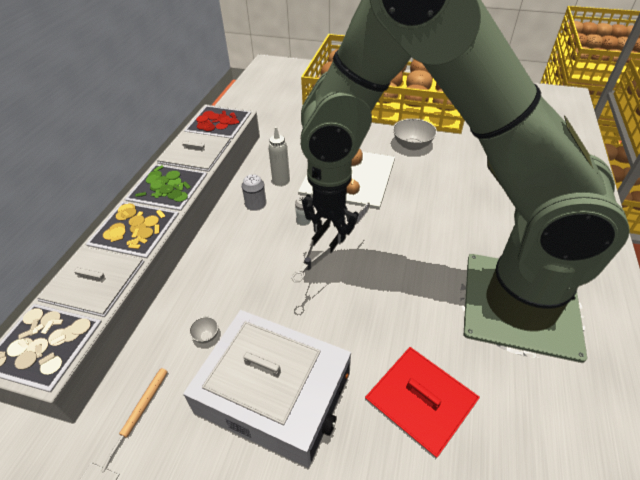

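move_arm(translation=[[-0.3,0,0],[-1,0,0],[-2.2,0,0],[-3.7,0,0],[-5.4,0.1,0],[-7.2,0.1,0],[-9,0.1,0],[-10.8,0.2,0],[-12.6,0.2,0],[-14.4,0.2,0],[-16.2,0.3,0],[-18,0.3,0],[-19.8,0.3,0],[-21.6,0.4,0],[-23.4,0.4,0],[-25.2,0.4,0],[-27,0.5,0],[-28.3,0.5,0],[-29,0.5,0],[-29.2,0.5,0]], delta_rot=[[0,0,-0.1],[0,0,-0.4],[0,0,-0.9],[0,0,-1.6],[0,0,-2.4],[0,0,-3.2],[0,0,-4],[0,0,-4.8],[0,0,-5.6],[0,0,-6.4],[0,0,-7.2],[0,0,-8],[0,0,-8.8],[0,0,-9.6],[0,0,-10.4],[0,0,-11.2],[0,0,-12],[0,0,-12.7],[0,0,-13.1],[0,0,-13.3]])

```text
time_s: 20.65
ee_pos: [0.4129, -0.27, 0.1239]
eef_rot: [-0.0, 0.213, 0.977, -0.0]
force: [0.0, 0.0, -1.6]
opening: 0.64
```

move_arm(translation=[[0,0,0],[0,0,0]], delta_rot=[[0,0,0],[0,0,0]])

```text
time_s: 20.85
ee_pos: [0.4138, -0.2685, 0.1242]
eef_rot: [-0.0, 0.214, 0.977, 0.0]
force: [-0.3, -0.4, -1.1]
opening: 0.639
```

Run:
```python
from h import *
s=ctrl.state();print(s["force"],s["opening"],s["ee_pos"],s["eef_rot"],s["joints"])
for n in("wrist","side","top"):
    im,D=ctrl.get_image(n);cv2.imwrite(f"pics/{n}10.png",im[:,:,::-1]);np.save(f"pics/{n}10.npy",D)
im=cv2.imread("pics/top10.png");cv2.imwrite("pics/top10c.png",cv2.resize(im[160:300,370:530],None,fx=4,fy=4,interpolation=cv2.INTER_CUBIC))
im=cv2.imread("pics/side10.png");cv2.imwrite("pics/side10c.png",cv2.resize(im[100:250,270:460],None,fx=4,fy=4,interpolation=cv2.INTER_CUBIC))
```

```text
[-0.27241912 -0.36470139 -1.09491216] 0.6389674173335139 [ 0.41380282 -0.26851205  0.12417137] [-2.16051507e-05  2.13732404e-01  9.76892235e-01  1.44317301e-04] [ 0.84342227  0.81779822 -0.61324168  1.89280523  0.73960452  0.6721444
  0.91484921]
```

View pics/top10c.png

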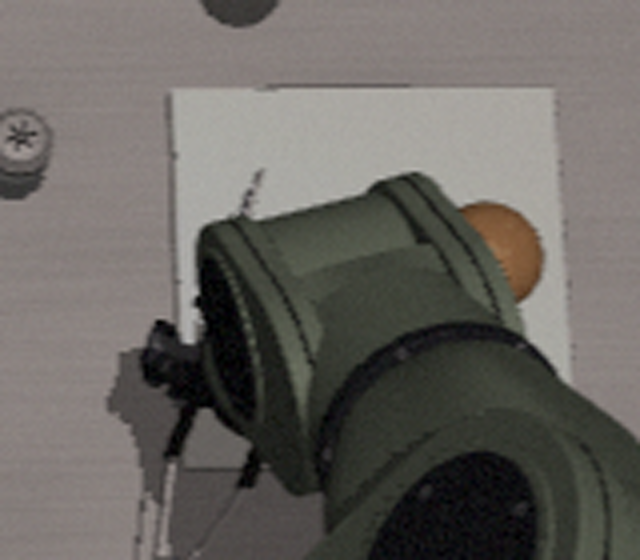

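View pics/side10c.png

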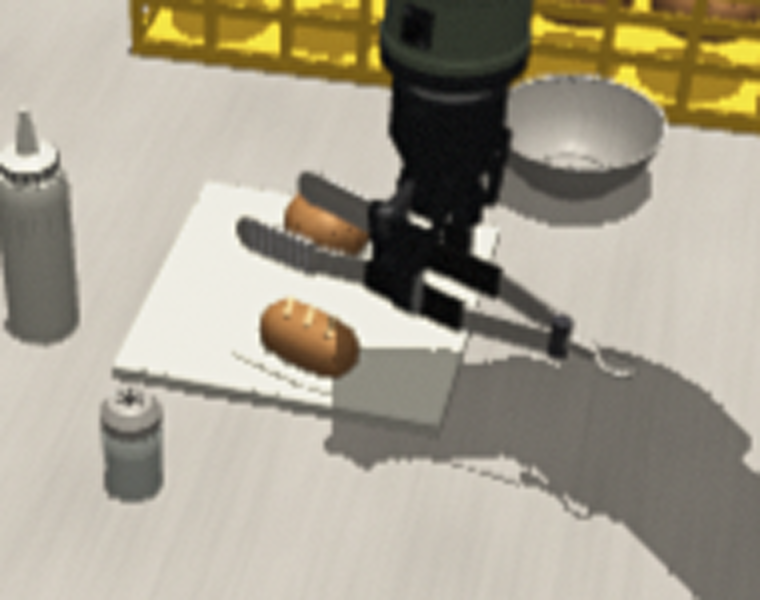

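View pics/wrist10.png

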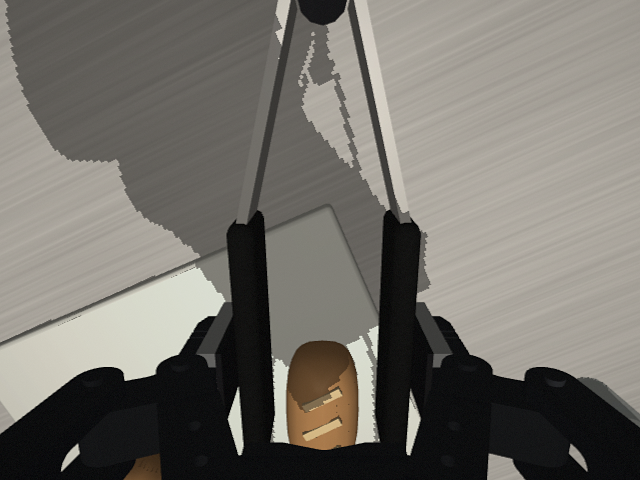

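Run:
```python
from h import *
s=ctrl.state();K,M=cfw("wrist",s);im=cv2.imread("pics/wrist10.png")
hsv=cv2.cvtColor(im,cv2.COLOR_BGR2HSV);m=cv2.inRange(hsv,(4,90,40),(25,255,255))
m[:330]=0;m[:,:270]=0;m[:,375:]=0
w,x,y,z=s["eef_rot"];R0=R.from_quat([x,y,z,w])
for v in (350,360,370,380,390,400,410,420,430,440):
    u=np.where(m[v])[0]; u=u[u>0]
    P=plane([(u.min()-.5,v),(u.max()+.5,v)],.033,K,M)
    t=R0.inv().apply(P-s["ee_pos"])*1000;print(v,u.min(),u.max(),t.round(1)[:,:2].tolist(),"mid",t[:,1].mean().round(1))
vs=np.where(m.any(1))[0].min();print(vs,R0.inv().apply(plane((322,vs),.033,K,M)-s["ee_pos"])*1000)
print("hinge-based expected near end -105+42=-63")
```

```text
350 297 347 [[-64.0, -16.5], [-64.0, 14.3]] mid -1.1
360 292 352 [[-70.8, -19.7], [-70.8, 17.5]] mid -1.1
370 289 355 [[-77.7, -21.7], [-77.7, 19.5]] mid -1.1
380 288 356 [[-84.7, -22.5], [-84.8, 20.2]] mid -1.1
390 287 357 [[-91.8, -23.3], [-91.9, 21.0]] mid -1.1
400 287 357 [[-99.1, -23.4], [-99.1, 21.1]] mid -1.2
410 287 357 [[-106.4, -23.6], [-106.5, 21.3]] mid -1.2
420 287 357 [[-113.9, -23.8], [-113.9, 21.4]] mid -1.2
430 288 356 [[-121.4, -23.3], [-121.5, 21.0]] mid -1.2
440 290 355 [[-129.1, -22.2], [-129.2, 20.5]] mid -0.9
341 [[-57.91160795  -1.08099333  91.23064271]]
hinge-based expected near end -105+42=-63
```

move_arm(translation=[[0,-0.1,0.4],[0,-0.1,1.3],[0,-0.1,2.6],[0,-0.1,4],[0,-0.1,5.3],[0,-0.1,6.5],[0,-0.1,7.6],[0,-0.1,8.5],[0,-0.1,9.2],[0,-0.1,9.7],[0,-0.1,10],[0,-0.1,10.1],[0,-0.1,10.1]], delta_rot=[[0,0,0],[0,0,0],[0,0,0],[0,0,0],[0,0,0],[0,0,0],[0,0,0],[0,0,0],[0,0,0],[0,0,0],[0,0,0],[0,0,0],[0,0,0]])

```text
time_s: 22.3
ee_pos: [0.4134, -0.2698, 0.0233]
eef_rot: [0.0, 0.214, 0.977, -0.0]
force: [0.7, 0.8, -1.6]
opening: 0.635
```

Run:
```python
from h import *
s=ctrl.state();print(s["force"],s["opening"],s["ee_pos"])
for n in("wrist","side"):
    im,D=ctrl.get_image(n);cv2.imwrite(f"pics/{n}11.png",im[:,:,::-1])
im=cv2.imread("pics/side11.png");cv2.imwrite("pics/side11c.png",cv2.resize(im[120:230,290:430],None,fx=5,fy=5,interpolation=cv2.INTER_CUBIC))
```

```text
[ 0.67358039  0.78303297 -1.599803  ] 0.634567643216964 [ 0.41343051 -0.26980853  0.0232956 ]
```

View pics/side11c.png

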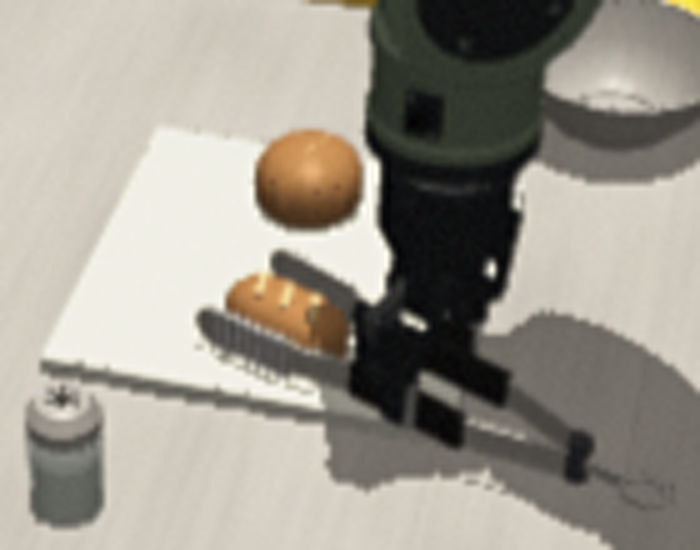

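View pics/wrist11.png

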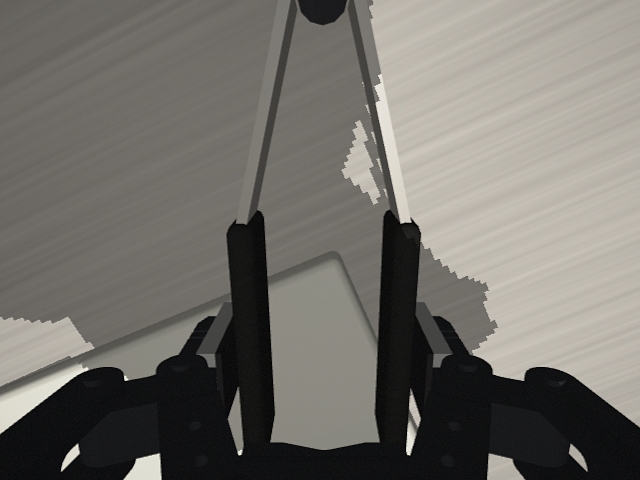

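move_arm(translation=[[0,0,0],[0,0,0],[0,0,0],[0,0,0],[0,0,0],[0,0,0]], delta_rot=[[0,0,0],[0,0,0],[0,0,0],[0,0,0],[0,0,0],[0,0,0]], fingers=0.08, force=50)

```text
time_s: 23.0
ee_pos: [0.4134, -0.2697, 0.0232]
eef_rot: [0.0, 0.214, 0.977, 0.0]
force: [0.3, -0.8, -1.2]
opening: 0.543
```

move_arm(translation=[[0,0,0],[0,0,0],[0,0,0],[0,0,0],[0,0,0],[0,0,0]], delta_rot=[[0,0,0],[0,0,0],[0,0,0],[0,0,0],[0,0,0],[0,0,0]], fingers=-0.4, force=50)

```text
time_s: 23.6
ee_pos: [0.4134, -0.2698, 0.0232]
eef_rot: [-0.0, 0.214, 0.977, 0.0]
force: [0.5, 0.0, -0.2]
opening: 0.531
```

Run:
```python
from h import *
s=ctrl.state();print(s["force"],s["opening"],s["ee_pos"])
im,D=ctrl.get_image("side");im=im[:,:,::-1];cv2.imwrite("pics/side12c.png",cv2.resize(im[120:230,290:430],None,fx=5,fy=5,interpolation=cv2.INTER_CUBIC))
```

```text
[ 0.51061965  0.04346763 -0.173952  ] 0.5310005281339375 [ 0.41335153 -0.26976509  0.02319993]
```

View pics/side12c.png

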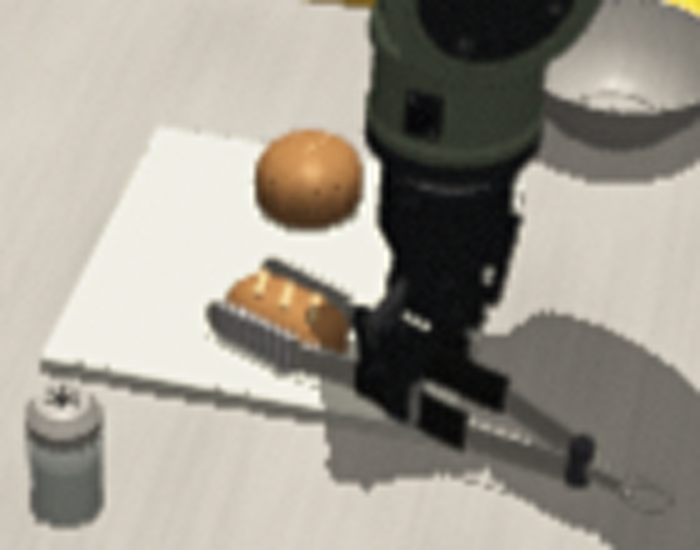

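move_arm(translation=[[0,0,-0.2],[0,0,-0.6],[0,0,-1.2],[0,0,-2],[0,0,-2.9],[0,0,-3.8],[0,0,-4.7],[0,0,-5.6],[0,0,-6.5],[0,0,-7.4],[0,0,-8.2],[0,0,-8.9],[0,0,-9.4],[0,0,-9.7],[0,0,-9.8],[0,0,-9.8],[0,0,-9.8]], delta_rot=[[0,0,0],[0,0,0],[0,0,0],[0,0,0],[0,0,0],[0,0,0],[0,0,0],[0,0,0],[0,0,0],[0,0,0],[0,0,0],[0,0,0],[0,0,0],[0,0,0],[0,0,0],[0,0,0],[0,0,0]])

```text
time_s: 25.35
ee_pos: [0.4133, -0.2697, 0.121]
eef_rot: [-0.0, 0.214, 0.977, 0.0]
force: [-0.4, 0.8, -2.8]
opening: 0.538
```

Run:
```python
from h import *
s=ctrl.state();print(s["force"],s["moment"],s["opening"],s["ee_pos"])
im,D=ctrl.get_image("side");im=im[:,:,::-1];cv2.imwrite("pics/side13.png",im)
cv2.imwrite("pics/side13c.png",cv2.resize(im[110:250,270:430],None,fx=4,fy=4,interpolation=cv2.INTER_CUBIC))
im,D=ctrl.get_image("top");cv2.imwrite("pics/top13.png",im[:,:,::-1])
```

```text
[-0.40220945  0.78626652 -2.80284224] [ 0.04045472  0.0890162  -0.00963914] 0.5377258544515128 [ 0.4132743  -0.26969547  0.12097542]
```

View pics/side13c.png

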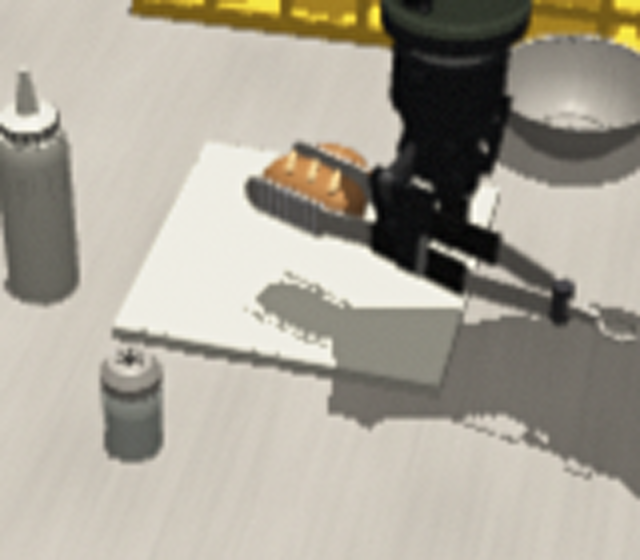

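View pics/side13.png

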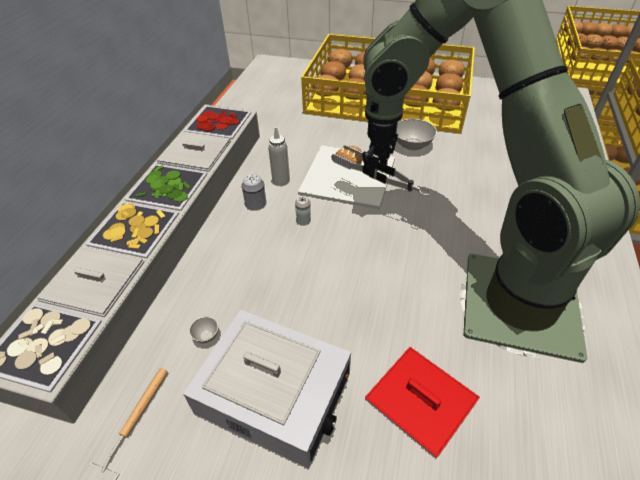

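View pics/top13.png

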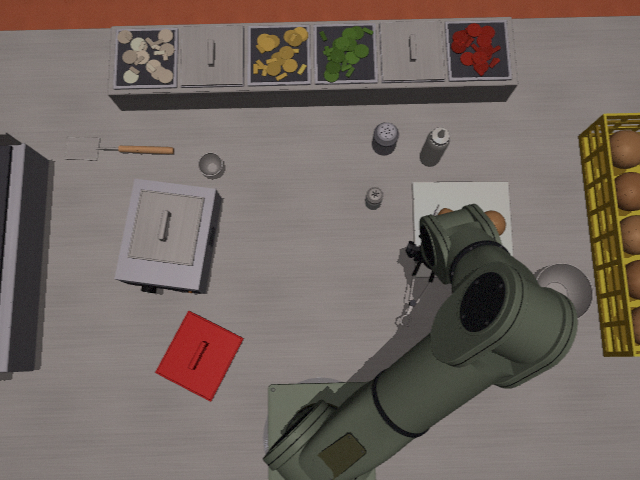

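move_arm(translation=[[0,0,0],[0,0,0],[0,0,0],[0,0,0],[0,0,0],[0,0,0],[0,0,0],[0,0,0]], delta_rot=[[0,0,0],[0,0,0],[0,0,0],[0,0,0],[0,0,0],[0,0,0],[0,0,0],[0,0,0]])

```text
time_s: 26.25
ee_pos: [0.4133, -0.2698, 0.1212]
eef_rot: [-0.0, 0.214, 0.977, 0.0]
force: [-0.4, 0.2, -2.2]
opening: 0.535
```

Run:
```python
from h import *
a=cv2.imread("pics/side13.png");im,D=ctrl.get_image("side");im=im[:,:,::-1];print(cv2.absdiff(a,im.copy())[110:250,270:430].mean(),ctrl.state()["opening"])
print(ctrl.job_done())
```

```text
1.2289136904761904 0.5360332638698186
the job is handed in; nothing more can be done
None
```

The lid is on the pan, and the tongs are holding the long roll about 10 cm above the board. I handed the job in at about 26 s, with the gripper still squeezing the tongs.

- **Lid:** I lowered it in small steps until it touched home at the expected height, with a contact force of about 19 N, and then released it. Wrist depth showed the plate level at 108.2 mm at four spots, against 108 mm expected.
- **Tongs and roll:** The gripper closed on the tongs' sleeves and stopped at about 45 mm when the blades met the roll. The gripper itself never touched bread. After the lift, the opening and the side view stayed steady over a 0.9 s hold.
- **Other items:** The side and top views after the lift showed the shakers, bottle and sauce cup where they had been. The round roll was partly hidden then; a clear side view before the lift showed it undisturbed.

**Checks that disagreed:**
- The top camera read about 3 mm off in y at the warmer, so I used the wrist view to line up the lid.
- The side camera was off by 3–4 pixels, so I used it only for visual checks.
- A first plane fit to the depth gave a false tilt on the lid because of stray depth readings. The local medians above settled it.

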